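Build the sieve stack for grading sand

ROBOT

A 6-joint arm with a two-finger parallel gripper is mounted at the origin on a cart in front of the work surface, level with it; the furniture and walls round the work are solid. World frame = base frame: x ahead of the robot, y to its left, z up, the work surface at z = 0. Lengths are in mm, angles in rad, forces in N, time in s.
With the tool pointing down it reaches from about 300 to 1000 mm from the base axis. Payload 5.1 kg.
Tool frame: the origin (TCP) lies midway between the tips of the shut fingers; the grasp point (between the pads) lies behind it (arm.grip_depth is the x of the grasp point in the tool frame, in mm); x points along the fingers, y is the direction in which the jaws open and shut, and the axes are right-handed (so a half turn about x gives the same grasp; the last joint's range is limited). The gripper opens to 95 mm and grips with 3 to 60 N. Pads are 20 mm wide; open, the fingers measure 119 mm over their backs; the gripper's body (75 mm by 180 mm) begins 59 mm behind the grasp point.
Start: joints at [1.081, 0.124, 1.65, -0, 1.367, -0.083], TCP at [257.206, 596.934, 214.656] pointing down, gripper open.
Joint ranges: [-2.61, 2.61], [-1.02, 2.33], [0.03, 2.71], [-1.35, 4.49], [0.32, 2.68], [-2.91, 2.91]. Speed limits (rad/s): [2.57, 2.57, 3.14, 3.14, 3.14, 3.14].

INTERFACE

Orientations are given as [roll, pitch, yaw] about the fixed x, y, z axes, in that order (R = Rz(yaw) Ry(pitch) Rx(roll)).
In Python, from cell import arm gives the robot as it stands. The module is installed in compiled form; this text tells all that it offers.
- The arm moves only by the tool step_arm, never from a script. Its argument "rows" is a list of rows, each a list of 2 entries, a list of its own where there are three numbers: the shift along the tool's x, y, z as a fraction of full scale, then the turn about the tool's x as a fraction of full scale. In form: [[[tx, ty, tz], twist], ...]. A call has 1 to 10 rows; each row shifts and turns the commanded pose from where the row before left it, along the tool's axes as they then stand; what a row does not reach is not made up. Full scale, the value 1, is 2.5 cm for a shift and 0.1 rad for a turn. A row lasts 1/12 s, in which the tool goes at most 41.7 mm and 7.16 degrees, less where a joint would pass 70% of its speed; a pose out of reach is approached as far as the arm can. A call with a number of a shift or a turn outside -1 to 1 is refused whole. A call with a gripper value outside its range is refused whole. "gripper" is the opening, from 0 (shut) to 1 (fully open), set as the call begins (left out, the last holds). The fingers move at their own pace and stop on an object; "squeeze" is the grip in N (left out, the last holds). Time passes only in rows, so rows that do not move let the fingers close. It gives the time, the measured TCP pose, the force and the opening at its end, in the units of the state.
- arm.state(): the state, without advancing time (a new reading comes with each control period).
- arm.get_image(name): name is "scene" or "top"; returns a dict with "frame" (384x512x3 uint8, blue, green, red), "z_map" (384x512 float32, mm along the optical axis (not along the pixel's ray), 0 where there is no reading), "intrinsics" (3x3 intrinsics, pixels), "k1" (the pictures are not rectified: a ray, as slopes to the right and down, at radius r is drawn at 1 + k1 r^2 times it, then the intrinsics apply), "R" (3x3) and "t" (3): a world point X has camera coordinates R X + t. Camera axes: x right, y down, z forward; pixel columns grow to the right and rows downward; lengths in mm; the calibration is good to about 2 mm. A picture is of the moment at which its call begins.
- arm.sign_off(): hands the job in, once; it reports no verdict.
Trained networks look in a picture, given as the dict that the camera call returned (one of the last four; its "shot" number tells which), for a name from the list of things; names that differ only in an ending like _2 or _b are one class to them, and where a whole thing is asked for, a point or a joint stands for the part that bears it (a point fixed in the world has none). Each returns a list of dicts, best first, with "p" (0 to 1); they miss things now and then, are a little off and sometimes report something else, mostly with a low value. They report only what shows in the picture. A call takes as long as a camera call.
- arm.silhouettes(query, picture): "mask" (384x512 bool, what is visible of it) and "at" ([column, row] in pixels, amid what is visible of it).
- arm.spot_point(query, picture): "at" ([column, row] in pixels: a listed point, or the origin of a listed thing).
The state is a dict: "clock": time; "joints": joint angles; "qd": joint speeds; "tau": joint torques, N m; "tool_pos": TCP position; "eef_rot": TCP orientation; "force": force on the tool from outside, world axes, zero at the start; "ft_torque": the same for the moment, N m; "opening": finger opening in mm.
Only numpy, scipy, OpenCV 4.12 (cv2) and the standard library are available. Lean on these libraries where they do the work, as an engineer would, in place of code of your own. Each camera call takes 0.05 s, during which the arm holds its last target.

TASK

Put the brass sieve stack together for grading sand, building it up from the receiving pan on its wooden foot: first the fine sieve on the pan, then the medium one, then the coarse one, and last the lid. Each piece must sit level and fully home in the rim of the one below it. Leave the dishes, jar, rock and brush that stand among them where they are.

Things in the scene. Friction and masses are not known exactly. Their poses are not given: they have to be found in the camera images.
- pan: Receiving pan: round brass pan without mesh, its floor solid, 62 mm in outer diameter, fixed on a round wooden foot 91 mm across and 14 mm high. It cannot be moved. Its open rim is at z = 46 mm, opening 56 mm across, 29 mm deep. Origin: centre of the underside of the wooden foot, on the table; z up.
- sieve_fine: Fine sieve: wire floor that looks like a closed dark grey sheet. Open brass hoop, lowest of three: 34 mm high, 62 across, wall 3. Stands on a tapered foot 7 mm high (46 mm across below, 52 above) that goes into the 56 mm opening of the piece below; the full-width shoulder at z = 7 mm then rests on that rim. Own rim at z = 34 mm, opening 56. 90 g, varies. Origin: centre of the foot's underside; z up, yaw immaterial. Grip across the outside.
- sieve_medium: Medium sieve: wire floor, 6 mm pitch. Open brass hoop, middle of three: 42 mm high, 62 across, wall 3. Stands on a tapered foot 7 mm high (46 mm across below, 52 above) that goes into the 56 mm opening of the piece below; the full-width shoulder at z = 7 mm then rests on that rim. Own rim at z = 42 mm, opening 56. 100 g, varies. Origin: centre of the foot's underside; z up, yaw immaterial. Grip across the outside.
- sieve_coarse: Coarse sieve: wire floor of wide openings, 13 mm pitch. Open brass hoop, tallest of three: 54 mm high, 62 across, wall 3. Stands on a tapered foot 7 mm high (46 mm across below, 52 above) that goes into the 56 mm opening of the piece below; the full-width shoulder at z = 7 mm then rests on that rim. Own rim at z = 54 mm, opening 56. 110 g, varies. Origin: centre of the foot's underside; z up, yaw immaterial. Grip across the outside.
- sieve_lid: Lid of the stack: solid brass disc 62 mm across, no mesh, with the same tapered foot (7 mm high, 46 mm across below, 52 above; shoulder at z = 7 mm). Slightly domed to z = 15 mm, then a neck and a round knob in the middle, 20 mm across, from z = 22 to 42 mm (its top). 80 g, varies. Origin: centre of the foot's underside; z up, yaw immaterial. Grip by the knob.
- brass_dish: Bystander, loose: shallow round brass dish, 60 mm across, 13 high. Origin: centre of the underside. Not part of the job; to be left where it is.
- powder_jar: Bystander, loose: glass jar of white powder with a cork, 44 mm across, 70 high. Origin: centre of the underside. Not part of the job; to be left where it is.
- rock_brown: Bystander, loose: small brown rock, 30 x 60 x 24 mm. Origin: centre of the underside. Not part of the job; to be left where it is.
- glass_dish: Bystander, loose: small round glass dish of brass filings, 55 mm across, 19 high. Origin: centre of the underside. Not part of the job; to be left where it is.
- hake_brush: Bystander, loose: flat brush with a pale wooden handle, 82 x 37 x 9 mm. Origin: centre of the underside. Not part of the job; to be left where it is.

How it is judged:
By the outcome, as a careful person would: the job done as asked, in the order asked, and still so for the second after the job is handed in, with the robot touching nothing.
It also fails if it takes over 88 s, if anything falls off the work surface, if the arm or the gripper's body presses on something with over 40 N, if the wrist force passes 120 N, or if a joint passes its speed limit or range.

## Working session

There is one attempt and no reset: what is moved stays moved. The work goes in short steps, Python scripts to look and compute and a tool call to move; the robot and the scene stay as the last step left them, time stands still between calls to the robot, and variables do not carry over. Pictures are saved under pics/ and viewed, and the job is handed in when it is done.

Besides the shell and the picture viewer there is one more tool, called after ">>>" by a JSON object that holds its "api" and its "payload". step_arm: Moves the arm, as the interface text tells. Its arguments: {"type":"object","properties":{"rows":{"type":"array"},"gripper":{"type":"number"},"squeeze":{"type":"number"}},"required":["rows"]}

```bash
mkdir -p pics; cat > h.py <<'E'
import numpy as np, cv2
from cell import arm
def und(im,u,v):
    K=im["intrinsics"];k=im["k1"]
    x=(np.asarray(u,float)-K[0,2])/K[0,0];y=(np.asarray(v,float)-K[1,2])/K[1,1]
    a,b=x.copy(),y.copy()
    for _ in range(20):
        s=1+k*(a*a+b*b);a=x/s;b=y/s
    return a,b
def cloud(im,mask=None):
    z=im["z_map"];m=z>0
    if mask is not None:m&=mask
    v,u=np.nonzero(m);a,b=und(im,u,v);zz=z[m]
    P=np.stack([a*zz,b*zz,zz],1)
    return (P-np.array(im["t"]))@np.array(im["R"]),u,v
E
python3 - <<'E'
from h import *
for n in ("scene","top"):
    im=arm.get_image(n);cv2.imwrite(f"pics/{n}0.png",im["frame"])
    print(n,np.array(im["intrinsics"]).tolist(),im["k1"],(-np.array(im["R"]).T@np.array(im["t"])).round())
    for q in "pan sieve_fine sieve_medium sieve_coarse sieve_lid brass_dish powder_jar rock_brown glass_dish hake_brush".split():
        for d in arm.silhouettes(q,im)[:3]:
            P,u,v=cloud(im,d["mask"])
            if len(P)==0: print(q,d["p"],"noz");continue
            hi=np.percentile(P[:,2],97);T=P[P[:,2]>hi-5]
            print(q,round(d["p"],2),np.round(d["at"]),len(P),"zmax",hi.round(1),"mid",((T.max(0)+T.min(0))/2).round(1)[:2],"ext",np.ptp(T,0).round(0)[:2])
s=arm.state();print(s,arm.grip_depth)
E
```

```text
scene [[433.56708939355053, 0.0, 256.93743985205236], [0.0, 433.56708939355053, 189.5729867248204], [0.0, 0.0, 1.0]] -0.04418708853084906 [ -34. -848.  733.]
pan 0.74 [187. 150.] 459 zmax 45.2 mid [465.7 261.6] ext [57. 61.]
sieve_fine 0.73 [302. 261.] 642 zmax 35.2 mid [ 447.1 -327.5] ext [62. 62.]
sieve_medium 0.78 [237. 202.] 485 zmax 43.1 mid [450.7 -51.5] ext [63. 62.]
sieve_coarse 0.7 [304. 214.] 622 zmax 54.7 mid [ 547.7 -211.1] ext [62. 62.]
sieve_coarse 0.6 [273. 175.] 370 zmax 69.8 mid [585.7 -40.6] ext [30. 30.]
sieve_lid 0.62 [262. 234.] 152 zmax 21.7 mid [ 434.1 -199.2] ext [27. 15.]
sieve_lid 0.57 [244. 162.] 222 zmax 41.8 mid [576.1  97.3] ext [19. 23.]
sieve_lid 0.4 [229. 146.] 142 zmax 10.3 mid [605.4 227.4] ext [68. 61.]
brass_dish 0.48 [194. 177.] 192 zmax 14.2 mid [417.5 114. ] ext [56. 58.]
powder_jar 0.74 [274. 178.] 332 zmax 69.8 mid [585.7 -40.6] ext [30. 30.]
rock_brown 0.74 [264. 234.] 159 zmax 21.7 mid [ 434.1 -199.2] ext [27. 15.]
rock_brown 0.33 [301. 216.] 642 zmax 54.7 mid [ 547.7 -210.7] ext [62. 63.]
glass_dish 0.93 [356. 236.] 364 zmax 19.4 mid [ 609
[... 1102 characters left out ...]
ax 11.1 mid [607.7 234.1] ext [69. 61.]
{'clock': 1.1, 'joints': array([ 1.08137290e+00,  1.23781623e-01,  1.65029302e+00,  2.63819886e-06,
        1.36748017e+00, -8.25955337e-02]), 'qd': array([-3.08364697e-04,  6.84003646e-04, -6.94114143e-05, -9.41661543e-04,
       -2.91060426e-04, -1.04155455e-03]), 'tau': array([ 2.89060059e-03, -4.17585540e+01, -3.60237551e+01,  7.76650873e-02,
        4.28646966e-02, -6.39112486e-06]), 'tool_pos': array([257.22583611, 596.93496478, 214.67224607]), 'eef_rot': array([1.55637913, 1.5707584 , 1.14955071]), 'force': array([-0.0688632 ,  0.17003615, -0.52342902]), 'ft_torque': array([0.00763888, 0.00151017, 0.02278457]), 'opening': 95.0820636621274} -18.8
```

View pics/scene0.png

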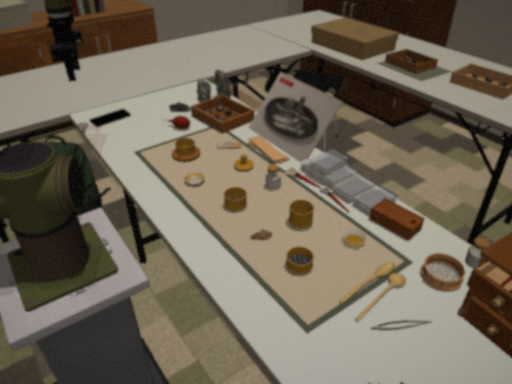

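View pics/top0.png

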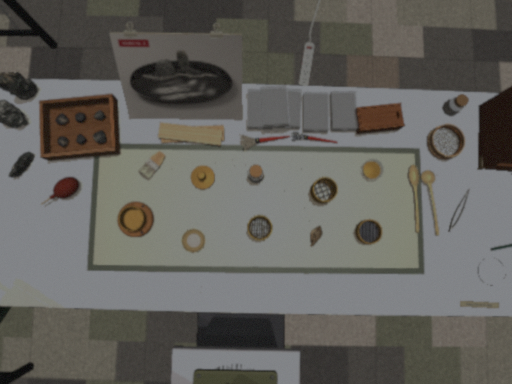

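The scene shows the pan at (187,150), lid (244,162), medium (235,198), coarse (301,214), fine (300,261). The jar is at (273,178), rock (262,235), brush (229,145), brass dish (194,179) and glass dish (354,241). The top view agrees, with the pan at (135,219), lid (203,177), medium (259,228), coarse (323,190) and fine (368,232). Next I'll fit circles to the rims and work out the tool axes.

```bash
cat >> h.py <<'E'
from scipy.spatial.transform import Rotation
from scipy.optimize import least_squares
def rim(im,c,z,r=31,zt=4,tol=14):
    """circle centre from depth points near rim height z about guess c"""
    P,u,v=cloud(im)
    m=(abs(P[:,2]-z)<zt)&(np.hypot(P[:,0]-c[0],P[:,1]-c[1])<r+tol)
    Q=P[m]
    if len(Q)<10:return None
    # maximize coverage: outer edge by direction
    a=np.arctan2(Q[:,1]-c[1],Q[:,0]-c[0]);pts=[]
    for k in np.linspace(-np.pi,np.pi,25)[:-1]:
        s=(np.abs(a-k-.13)<.13)
        if s.sum():
            q=Q[s];d=np.hypot(q[:,0]-c[0],q[:,1]-c[1]);pts.append(q[d.argmax()])
    pts=np.array(pts)
    f=least_squares(lambda p:np.hypot(pts[:,0]-p[0],pts[:,1]-p[1])-p[2],[c[0],c[1],r],loss="soft_l1")
    return f.x.round(1),len(pts),np.median(Q[:,2]).round(1)
def axes():
    s=arm.state();return s,Rotation.from_euler('xyz',s["eef_rot"]).as_matrix()
def go(x,y,z,ang=None):
    """shift in rows-units along tool axes; ang: wanted world angle of tool y axis"""
    s,R=axes();p=s["tool_pos"];a=np.arctan2(R[1,1],R[0,1])
    out="clk %.1f pos %s yax %.3f tilt %.3f F %s op %.1f j6 %.2f"%(s["clock"],p.round(1),a,R[2,0],s["force"].round(1),s["opening"],s["joints"][5])
    d=R.T@(np.array([x,y,z])-p)/25
    if ang is not None:
        t=(ang-a+np.pi/2)%np.pi-np.pi/2   # tool x is down: +twist lowers angle
        out+=" twist %.2f"%(-t/0.1)
    print(out,"\n shift total (units of 25mm):",d.round(2))
E
python3 - <<'E'
from h import *
G=dict(pan=((467,264),46),sieve_fine=((448,-326),34),sieve_medium=((452,-50),42),sieve_coarse=((549,-209),54),sieve_lid=((578,99),8))
for n in ("scene","top"):
    im=arm.get_image(n)
    for k,(c,z) in G.items():print(n,k,rim(im,c,z))
s,R=axes();print(R.round(3))
go(448,-325,120,0)
E
```

```text
scene pan (array([466.8, 261.8,  30.9]), 23, np.float64(45.3))
scene sieve_fine (array([ 447.3, -327.3,   31.2]), 24, np.float64(33.3))
scene sieve_medium (array([449.9, -52. ,  30.5]), 24, np.float64(41.1))
scene sieve_coarse (array([ 547.8, -211.5,   30.7]), 24, np.float64(53.6))
scene sieve_lid (array([576.8,  96.7,  30.6]), 20, np.float64(10.6))
top pan (array([467.6, 266.1,  30.1]), 24, np.float64(46.3))
top sieve_fine (array([ 451.1, -324.3,   30.2]), 24, np.float64(34.1))
top sieve_medium (array([454. , -49.1,  30.4]), 24, np.float64(42.6))
top sieve_coarse (array([ 552. , -208.1,   30.6]), 24, np.float64(54.4))
top sieve_lid (array([575.6, 101.2,  40.3]), 24, np.float64(10.7))
[[ 0.     0.396  0.918]
 [ 0.     0.918 -0.396]
 [-1.     0.     0.   ]]
clk 1.2 pos [257.2 596.9 214.7] yax 1.164 tilt -1.000 F [ 0.5 -1.3  0.5] op 95.1 j6 -0.08 twist 11.64 
 shift total (units of 25mm): [  3.79 -30.85  21.6 ]
```

>>> {"api": "step_arm", "payload": {"rows": [[[0,-1,0.7],0],[[0,-1,0.7],0],[[0,-1,0.7],0],[[0,-1,0.7],0],[[0,-1,0.7],0],[[0.2,-1,0.7],0],[[0.2,-1,0.7],0],[[0.2,-1,0.7],0],[[0.2,-1,0.7],0],[[0.2,-1,0.7],0]], "gripper": 1, "squeeze": 15}}

```text
clock: 2.03
tool_pos: [319.0, 296.8, 189.6]
eef_rot: [0.871, 1.57, 0.465]
force: [0.1, -0.2, -0.9]
opening: 95.4
```

>>> {"api": "step_arm", "payload": {"rows": [[[0.2,-1,0.7],0],[[0.2,-1,0.7],0],[[0.2,-1,0.7],0],[[0.2,-1,0.7],0],[[0.2,-1,0.7],0],[[0.2,-1,0.7],0],[[0.2,-1,0.7],0],[[0.2,-1,0.7],0],[[0.2,-1,0.7],0],[[0.2,-1,0.7],0]]}}

```text
clock: 2.87
tool_pos: [381.0, -2.3, 139.8]
eef_rot: [0.324, 1.569, -0.083]
force: [0.1, 0.1, -0.0]
opening: 95.2
```

>>> {"api": "step_arm", "payload": {"rows": [[[0.1,-1,0.7],0],[[0.1,-1,0.7],0],[[0.1,-1,0.7],0],[[0.1,-1,0.7],0],[[0.1,-1,0.7],0],[[0.1,-1,0.7],0],[[0.1,-1,0.7],0],[[0.1,-1,0.7],0],[[0,-1,0.7],0],[[0,-1,0.7],0]]}}

```text
clock: 3.7
tool_pos: [442.6, -301.1, 119.4]
eef_rot: [2.461, 1.571, 2.054]
force: [0.7, -0.0, 0.5]
opening: 94.9
```

```bash
python3 -c "
from h import *
go(449.2,-325.8,9)"
```

```text
clk 3.7 pos [ 442.6 -301.1  119.4] yax 1.164 tilt -1.000 F [ 0.7 -0.   0.5] op 94.9 j6 -1.86 
 shift total (units of 25mm): [ 4.42 -0.8   0.64]
```

>>> {"api": "step_arm", "payload": {"rows": [[[0,-0.8,0.64],0],[[0.9,0,0],0],[[0.9,0,0],0],[[0.9,0,0],0],[[0.9,0,0],0],[[0.5,0,0],0],[[0.3,0,0],0],[[0,0,0],0]]}}

```text
clock: 4.37
tool_pos: [448.5, -323.5, 8.1]
eef_rot: [2.826, 1.568, 2.42]
force: [-0.1, -0.3, -0.0]
opening: 94.8
```

```bash
python3 -c "
from h import *
go(449.2,-325.8,9)
im=arm.get_image('top');cv2.imwrite('pics/t1.png',cv2.resize(im['frame'][150:320,260:470],None,fx=3,fy=3))"
```

```text
clk 4.4 pos [ 448.5 -323.5    8.1] yax 1.164 tilt -1.000 F [-0.1 -0.3 -0. ] op 94.8 j6 -1.89 
 shift total (units of 25mm): [-0.04 -0.07  0.06]
```

View pics/t1.png

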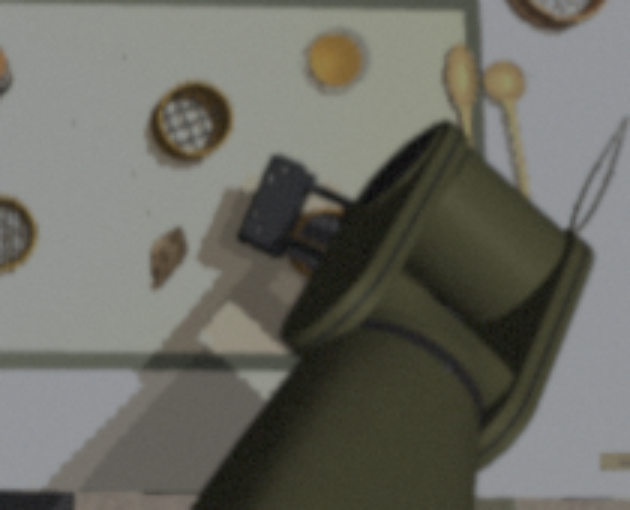

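The gripper is down over the fine sieve, at about (320,230) in the crop, and nothing else is touched. Now I'll close the fingers.

>>> {"api": "step_arm", "payload": {"rows": [[[0,0,0],0],[[0,0,0],0],[[0,0,0],0],[[0,0,0],0],[[0,0,0],0],[[0,0,0],0],[[0,0,0],0],[[0,0,0],0]], "gripper": 0.3, "squeeze": 20}}

```text
clock: 5.08
tool_pos: [449.6, -324.6, 10.2]
eef_rot: [-0.495, 1.57, -0.901]
force: [0.1, -0.7, 3.2]
opening: 62.8
```

>>> {"api": "step_arm", "payload": {"rows": [[[-0.3,0,0],0],[[-1,0,0],0],[[-1,0,0],0],[[-1,0,0],0],[[-1,0,0],0]]}}

```text
clock: 5.5
tool_pos: [448.9, -323.8, 117.9]
eef_rot: [2.684, 1.569, 2.277]
force: [0.2, -0.2, -0.9]
opening: 62.4
```

```bash
python3 -c "
from h import *
go(467,264,115)
im=arm.get_image('scene');cv2.imwrite('pics/s2.png',cv2.resize(im['frame'][130:330,170:400],None,fx=3,fy=3))
print(rim(im,(449,-324),140),rim(im,(449,-324),135))"
```

```text
clk 5.5 pos [ 448.9 -323.8  117.9] yax 1.164 tilt -1.000 F [ 0.2 -0.2 -0.9] op 62.4 j6 -1.89 
 shift total (units of 25mm): [ 0.14 21.88 -8.64]
(array([ 446.7, -326.8,   31.2]), 15, np.float64(140.8)) (array([ 446.3, -326.5,   30.5]), 16, np.float64(134.7))
```

View pics/s2.png

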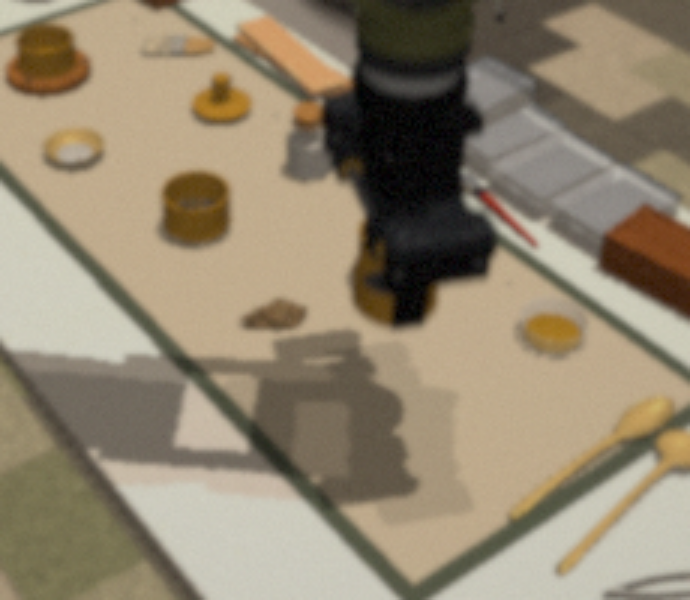

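The fine sieve is held and clear of the table. Next I'll move it over the pan.

>>> {"api": "step_arm", "payload": {"rows": [[[0,1,-0.39],0],[[0,1,-0.39],0],[[0,1,-0.39],0],[[0,1,-0.39],0],[[0,1,-0.39],0],[[0,1,-0.39],0],[[0,1,-0.39],0],[[0,1,-0.39],0],[[0,1,-0.39],0],[[0,1,-0.39],0]]}}

```text
clock: 6.38
tool_pos: [458.2, -54.7, 116.8]
eef_rot: [2.918, 1.57, 2.511]
force: [0.7, -0.3, -0.7]
opening: 62.7
```

>>> {"api": "step_arm", "payload": {"rows": [[[0,1,-0.4],0],[[0,1,-0.4],0],[[0,1,-0.4],0],[[0,1,-0.4],0],[[0,1,-0.4],0],[[0,1,-0.4],0],[[0,1,-0.4],0],[[0,1,-0.4],0],[[0,1,-0.4],0],[[0,0.9,-0.4],0]]}}

```text
clock: 7.22
tool_pos: [464.3, 212.3, 116.8]
eef_rot: [-2.89, 1.57, 2.987]
force: [1.0, -0.3, -1.0]
opening: 62.6
```

>>> {"api": "step_arm", "payload": {"rows": [[[0.5,0.9,-0.4],0],[[0.3,0.8,-0.3],0],[[0,0,0],0],[[0,0,0],0]]}}

```text
clock: 7.55
tool_pos: [464.6, 257.1, 96.1]
eef_rot: [-2.24, 1.568, -2.644]
force: [-0.2, -0.1, -0.4]
opening: 62.5
```

```bash
python3 -c "
from h import *
go(467.2,264,48)
for n in ('scene','top'):
  im=arm.get_image(n);cv2.imwrite('pics/%s3.png'%n,cv2.resize(im['frame'][90:290,80:310],None,fx=3,fy=3))
  p=arm.state()['tool_pos']
  print(n,'pan',rim(im,(467,264),46),'held',rim(im,p,p[2]+25))"
```

```text
clk 7.5 pos [464.6 257.1  96.1] yax 1.166 tilt -1.000 F [-0.2 -0.1 -0.4] op 62.5 j6 -0.76 
 shift total (units of 25mm): [ 1.92  0.3  -0.01]
scene pan (array([467.6, 261.5,  30.9]), 24, np.float64(45.3)) held (array([464.9, 253.2,  31. ]), 20, np.float64(119.9))
top pan None held (array([475.6, 253.9,  21. ]), 4, np.float64(120.1))
```

View pics/scene3.png

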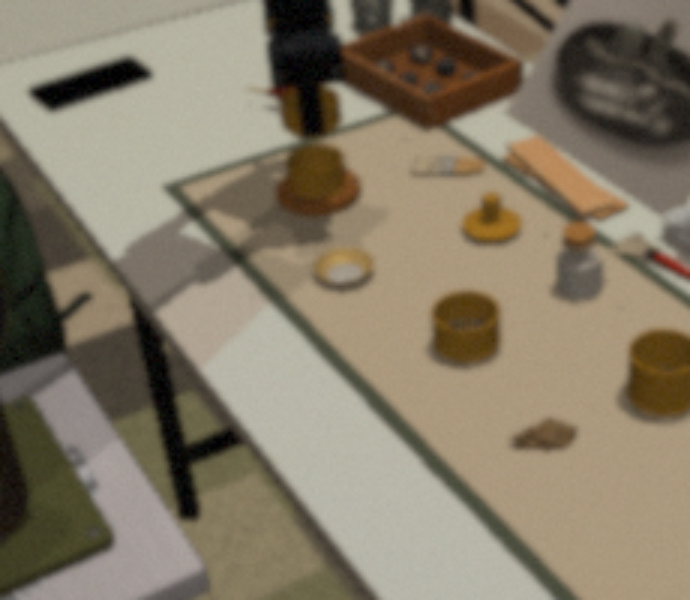

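>>> {"api": "step_arm", "payload": {"rows": [[[0,0.32,-0.02],0],[[0.7,0,0],0],[[0.5,0,0],0],[[0.2,0,0],0],[[0.2,0,0],0],[[0.1,0,0],0],[[0.1,0,0],0],[[0,0,0],0],[[0,0,0],0]]}}

```text
clock: 8.4
tool_pos: [468.6, 264.3, 52.5]
eef_rot: [0.852, 1.57, 0.446]
force: [0.8, -0.1, -1.1]
opening: 62.8
```

```bash
python3 -c "
from h import *
go(467.2,264.3,49)
im=arm.get_image('scene');p=arm.state()['tool_pos']
print('held',rim(im,p,73))"
```

```text
clk 8.4 pos [468.6 264.3  52.5] yax 1.164 tilt -1.000 F [ 0.8 -0.1 -1.1] op 62.8 j6 -0.75 
 shift total (units of 25mm): [ 0.14 -0.02 -0.05]
held (array([468.7, 259.6,  31. ]), 19, np.float64(73.8))
```

>>> {"api": "step_arm", "payload": {"rows": [[[0.08,0.02,-0.04],0],[[0.08,0,0],0],[[0,0,0],0],[[0,0,0],0]]}}

```text
clock: 8.78
tool_pos: [468.0, 265.5, 49.2]
eef_rot: [0.994, 1.57, 0.587]
force: [-2.0, -0.4, 5.4]
opening: 62.6
```

>>> {"api": "step_arm", "payload": {"rows": [[[0,0,0],0],[[0,0,0],0],[[0,0,0],0],[[0,0,0],0],[[0,0,0],0],[[0,0,0],0],[[-0.7,0,0],0],[[-1,0,0],0],[[-1,0,0],0]], "gripper": 1}}

```text
clock: 9.53
tool_pos: [466.7, 264.7, 115.3]
eef_rot: [-2.302, 1.568, -2.709]
force: [0.8, 0.1, 0.1]
opening: 95.0
```

```bash
python3 -c "
from h import *
im=arm.get_image('scene');cv2.imwrite('pics/s4.png',cv2.resize(im['frame'][100:190,140:260],None,fx=5,fy=5))
print('fine',rim(im,(467,262),73),'med',rim(im,(450,-52),42))
go(452,-50.5,130)"
```

```text
fine (array([468.3, 262.1,  31.1]), 24, np.float64(72.1)) med (array([450. , -52.5,  30.4]), 24, np.float64(41.3))
clk 9.6 pos [470.4 266.4 122. ] yax 1.164 tilt -1.000 F [1.9 1.4 3.8] op 95.2 j6 -0.75 
 shift total (units of 25mm): [ -0.36 -11.93   4.34]
```

View pics/s4.png

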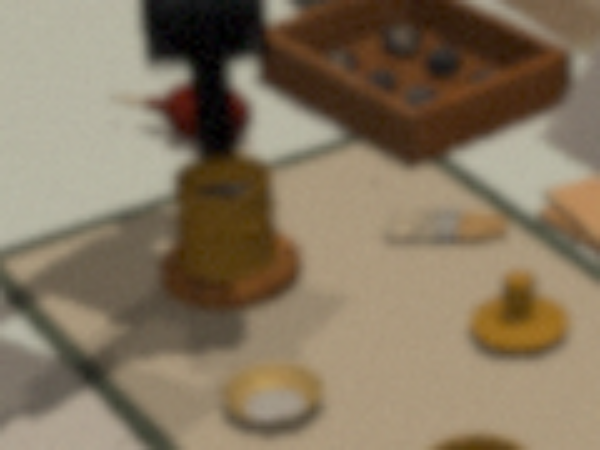

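The fine sieve sits level on the pan, with its rim at z≈72–73. Next is the medium sieve.

>>> {"api": "step_arm", "payload": {"rows": [[[-0.3,-1,0.36],0],[[0,-1,0.36],0],[[0,-1,0.36],0],[[0,-1,0.36],0],[[0,-1,0.36],0],[[0,-1,0.36],0],[[0,-1,0.36],0],[[0,-1,0.36],0],[[0,-1,0.36],0],[[0,-1,0.36],0]]}}

```text
clock: 10.42
tool_pos: [451.1, -1.3, 123.1]
eef_rot: [0.238, 1.57, -0.168]
force: [-0.2, 0.4, -0.2]
opening: 95.0
```

>>> {"api": "step_arm", "payload": {"rows": [[[0,-1,0.37],0],[[0,-0.93,0.37],0],[[0.5,0,0],0],[[0.7,0,0],0],[[0,0,0],0]]}}

```text
clock: 10.83
tool_pos: [446.9, -51.8, 90.0]
eef_rot: [-2.976, 1.565, 2.899]
force: [-0.3, 0.1, -0.1]
opening: 95.0
```

```bash
python3 -c "
from h import *
go(452.2,-50.2,17)"
```

```text
clk 10.8 pos [446.9 -51.8  90. ] yax 1.163 tilt -1.000 F [-0.3  0.1 -0.1] op 95.0 j6 -1.40 
 shift total (units of 25mm): [2.92 0.15 0.18]
```

>>> {"api": "step_arm", "payload": {"rows": [[[0,0.12,0.15],0],[[0.9,0,0],0],[[0.8,0,0],0],[[0.6,0,0],0],[[0.4,0,0],0],[[0.1,0,0],0],[[0,0,0],0]]}}

```text
clock: 11.42
tool_pos: [454.0, -50.2, 23.2]
eef_rot: [-3.0, 1.57, 2.877]
force: [0.1, -0.4, 0.1]
opening: 95.2
```

```bash
python3 -c "
from h import *
go(452.2,-50.2,17)"
```

```text
clk 11.4 pos [454.  -50.2  23.2] yax 1.165 tilt -1.000 F [ 0.1 -0.4  0.1] op 95.2 j6 -1.39 
 shift total (units of 25mm): [ 0.25 -0.03 -0.07]
```

>>> {"api": "step_arm", "payload": {"rows": [[[0.28,0,-0.06],0],[[0,0,0],0],[[0,0,0],0]]}}

```text
clock: 11.67
tool_pos: [452.7, -49.9, 16.6]
eef_rot: [0.173, 1.57, -0.234]
force: [0.1, 0.0, 0.1]
opening: 95.2
```

>>> {"api": "step_arm", "payload": {"rows": [[[0,0,0],0],[[0,0,0],0],[[0,0,0],0],[[0,0,0],0],[[0,0,0],0],[[0,0,0],0],[[0,0,0],0],[[0,0,0],0]], "gripper": 0.3}}

```text
clock: 12.33
tool_pos: [452.6, -49.9, 16.3]
eef_rot: [-0.269, 1.571, -0.676]
force: [-0.2, 0.4, 0.5]
opening: 61.6
```

>>> {"api": "step_arm", "payload": {"rows": [[[-0.5,0,0],0],[[-1,0,0],0],[[-1,0,0],0],[[-1,0,0],0],[[-0.9,0,0],0],[[0,0,0],0]]}}

```text
clock: 12.83
tool_pos: [455.6, -50.6, 131.3]
eef_rot: [0.185, 1.562, -0.222]
force: [0.7, -0.5, -0.6]
opening: 61.5
```

```bash
python3 -c "
from h import *
go(468,265.3,125)
im=arm.get_image('scene');p=arm.state()['tool_pos']
print('held',rim(im,p,p[2]+25,zt=6))"
```

```text
clk 12.8 pos [455.6 -50.6 131.3] yax 1.164 tilt -1.000 F [ 0.7 -0.5 -0.6] op 61.5 j6 -1.39 
 shift total (units of 25mm): [ 0.23 11.8  -4.55]
held (array([452.8, -55. ,  30.2]), 17, np.float64(153.0))
```

>>> {"api": "step_arm", "payload": {"rows": [[[0,1,-0.38],0],[[0,1,-0.38],0],[[0,1,-0.38],0],[[0,1,-0.38],0],[[0,1,-0.38],0],[[0,1,-0.38],0],[[0,1,-0.38],0],[[0,1,-0.38],0],[[0,1,-0.38],0],[[0,1,-0.38],0]]}}

```text
clock: 13.72
tool_pos: [462.6, 218.2, 123.5]
eef_rot: [-2.384, 1.567, -2.791]
force: [-0.7, -0.3, -0.4]
opening: 61.8
```

>>> {"api": "step_arm", "payload": {"rows": [[[0,0.9,-0.38],0],[[0,0.9,-0.37],0],[[0,0,0],0],[[0,0,0],0]]}}

```text
clock: 14.05
tool_pos: [463.4, 266.3, 123.8]
eef_rot: [-2.214, 1.567, -2.619]
force: [-0.6, -0.9, -0.7]
opening: 62.2
```

```bash
python3 -c "
from h import *
go(468,265.3,82.4)
im=arm.get_image('scene');p=arm.state()['tool_pos']
print('fine',rim(im,(468,262),72),'held',rim(im,p,p[2]+24,zt=5))"
```

```text
clk 14.1 pos [463.4 266.3 123.8] yax 1.166 tilt -1.000 F [-0.6 -0.9 -0.7] op 62.2 j6 -0.74 
 shift total (units of 25mm): [1.65 0.04 0.19]
fine (array([468.3, 261.9,  30.8]), 24, np.float64(72.1)) held (array([463.2, 261.5,  30.8]), 20, np.float64(147.8))
```

>>> {"api": "step_arm", "payload": {"rows": [[[0,0.06,0.18],0],[[0.6,0,0],0],[[0.4,0,0],0],[[0.2,0,0],0],[[0.2,0,0],0],[[0,0,0],0],[[0,0,0],0]]}}

```text
clock: 14.68
tool_pos: [469.4, 265.4, 90.9]
eef_rot: [-2.28, 1.57, -2.687]
force: [-0.1, -1.1, -0.7]
opening: 61.8
```

```bash
python3 -c "
from h import *
go(468,265.3,82.4)
im=arm.get_image('scene');p=arm.state()['tool_pos']
print('held',rim(im,p,p[2]+24,zt=5))"
```

```text
clk 14.7 pos [469.4 265.4  90.9] yax 1.164 tilt -1.000 F [-0.1 -1.1 -0.7] op 61.8 j6 -0.75 
 shift total (units of 25mm): [ 0.34 -0.02 -0.05]
held (array([469.9, 261.5,  31.1]), 21, np.float64(115.2))
```

>>> {"api": "step_arm", "payload": {"rows": [[[0.1,0,-0.06],0],[[0.1,0,0],0],[[0.08,0,0],0],[[0.08,0,0],0],[[0,0,0],0],[[0,0,0],0]]}}

```text
clock: 15.23
tool_pos: [468.2, 266.4, 82.3]
eef_rot: [0.843, 1.57, 0.437]
force: [-0.4, 0.1, 0.0]
opening: 62.2
```

>>> {"api": "step_arm", "payload": {"rows": [[[0.06,0,0],0],[[0,0,0],0]]}}

```text
clock: 15.4
tool_pos: [468.3, 266.4, 82.2]
eef_rot: [-2.117, 1.571, -2.523]
force: [-4.6, -0.9, 7.9]
opening: 62.2
```

>>> {"api": "step_arm", "payload": {"rows": [[[0,0,0],0],[[0,0,0],0],[[0,0,0],0],[[0,0,0],0],[[0,0,0],0],[[0,0,0],0],[[-0.7,0,0],0],[[-1,0,0],0],[[-1,0,0],0],[[0,0,0],0]], "gripper": 1}}

```text
clock: 16.23
tool_pos: [471.2, 267.6, 154.0]
eef_rot: [0.828, 1.561, 0.421]
force: [1.4, 0.6, 0.2]
opening: 95.3
```

```bash
python3 -c "
from h import *
im=arm.get_image('scene');cv2.imwrite('pics/s5.png',cv2.resize(im['frame'][100:190,140:260],None,fx=5,fy=5))
print('med',rim(im,(467,262),108),'coarse',rim(im,(548,-211),54))
go(550,-209.5,150)"
```

```text
med (array([469.7, 263.5,  31.6]), 22, np.float64(107.0)) coarse (array([ 548. , -211. ,   30.8]), 24, np.float64(53.1))
clk 16.3 pos [470.1 267.2 151.6] yax 1.164 tilt -1.000 F [-0.3 -0.1  0.3] op 94.9 j6 -0.75 
 shift total (units of 25mm): [  0.03 -16.25  10.48]
```

View pics/s5.png

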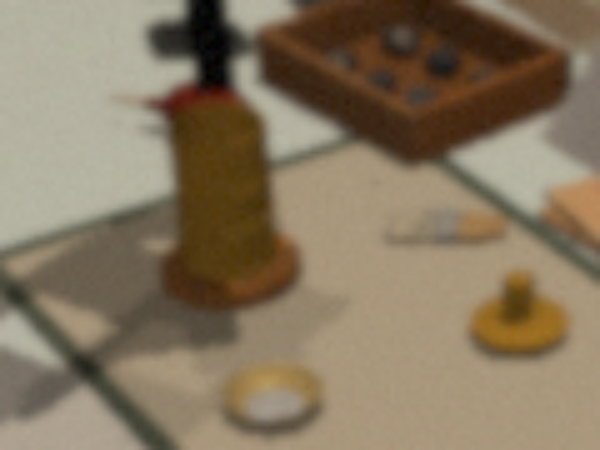

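The medium sieve is seated, with its rim at about 107–108. Next is the coarse sieve.

>>> {"api": "step_arm", "payload": {"rows": [[[0,-1,0.65],0],[[0,-1,0.65],0],[[0,-1,0.65],0],[[0,-1,0.65],0],[[0,-1,0.65],0],[[0,-1,0.65],0],[[0,-1,0.65],0],[[0,-1,0.65],0],[[0,-1,0.65],0],[[0,-1,0.65],0]]}}

```text
clock: 17.12
tool_pos: [517.5, -29.0, 146.5]
eef_rot: [-2.894, 1.569, 2.982]
force: [-0.1, 0.2, -0.4]
opening: 95.1
```

>>> {"api": "step_arm", "payload": {"rows": [[[0,-1,0.65],0],[[0,-1,0.65],0],[[0,-1,0.65],0],[[0,-1,0.65],0],[[0.4,-1,0.65],0],[[0.6,-0.9,0.6],0],[[0.8,-0.3,0.15],0],[[0,0,0],0]]}}

```text
clock: 17.78
tool_pos: [545.6, -210.1, 97.3]
eef_rot: [3.125, 1.561, 2.715]
force: [-0.2, 0.4, -1.6]
opening: 95.0
```

```bash
python3 -c "
from h import *
go(550,-208.9,28)"
```

```text
clk 17.8 pos [ 545.6 -210.1   97.3] yax 1.161 tilt -1.000 F [-0.2  0.4 -1.6] op 95.0 j6 -1.62 
 shift total (units of 25mm): [2.77 0.11 0.17]
```

>>> {"api": "step_arm", "payload": {"rows": [[[0,0.1,0.15],0],[[0.8,0,0],0],[[0.8,0,0],0],[[0.6,0,0],0],[[0.4,0,0],0],[[0.1,0,0],0],[[0,0,0],0],[[0,0,0],0]]}}

```text
clock: 18.45
tool_pos: [554.2, -208.6, 36.9]
eef_rot: [0.004, 1.569, -0.402]
force: [0.1, -0.2, 1.2]
opening: 95.4
```

```bash
python3 -c "
from h import *
go(550,-208.9,28)"
```

```text
clk 18.4 pos [ 554.2 -208.6   36.9] yax 1.165 tilt -1.000 F [ 0.1 -0.2  1.2] op 95.4 j6 -1.62 
 shift total (units of 25mm): [ 0.35 -0.08 -0.15]
```

>>> {"api": "step_arm", "payload": {"rows": [[[0.2,-0.03,-0.08],0],[[0.15,0,0],0],[[0,0,0],0],[[0,0,0],0],[[0,0,0],0]]}}

```text
clock: 18.87
tool_pos: [551.3, -208.7, 27.1]
eef_rot: [0.09, 1.571, -0.317]
force: [-0.5, -0.4, -0.0]
opening: 95.3
```

```bash
python3 -c "
from h import *
go(550,-208.9,28)"
```

```text
clk 18.9 pos [ 551.3 -208.7   27.1] yax 1.164 tilt -1.000 F [-0.5 -0.4 -0. ] op 95.3 j6 -1.62 
 shift total (units of 25mm): [-0.04 -0.03 -0.04]
```

>>> {"api": "step_arm", "payload": {"rows": [[[0,0,-0.03],0],[[0,0,0],0],[[0,0,0],0],[[0,0,0],0],[[0,0,0],0],[[0,0,0],0],[[0,0,0],0],[[0,0,0],0]], "gripper": 0.3}}

```text
clock: 19.53
tool_pos: [550.6, -208.4, 27.0]
eef_rot: [-0.553, 1.571, -0.96]
force: [0.6, 0.1, 0.5]
opening: 62.1
```

>>> {"api": "step_arm", "payload": {"rows": [[[-0.5,0,0],0],[[-1,0,0],0],[[-1,0,0],0],[[-1,0,0],0],[[-1,0,0],0],[[-1,0,0],0],[[0,0,0],0]]}}

```text
clock: 20.12
tool_pos: [553.7, -209.8, 171.9]
eef_rot: [-0.039, 1.56, -0.446]
force: [2.4, -0.4, -0.5]
opening: 61.8
```

```bash
python3 -c "
from h import *
go(468.2,265.6,160)
im=arm.get_image('scene');p=arm.state()['tool_pos']
print('held',rim(im,p,p[2]+26,zt=6))"
```

```text
clk 20.1 pos [ 553.7 -209.8  171.9] yax 1.164 tilt -1.000 F [ 2.4 -0.4 -0.5] op 61.8 j6 -1.62 
 shift total (units of 25mm): [  0.35  16.11 -10.67]
held (array([ 550.1, -212. ,   30.8]), 19, np.float64(196.0))
```

>>> {"api": "step_arm", "payload": {"rows": [[[0,1,-0.66],0],[[0,1,-0.66],0],[[0,1,-0.66],0],[[0,1,-0.66],0],[[0,1,-0.66],0],[[0,1,-0.66],0],[[0,1,-0.66],0],[[0,1,-0.66],0],[[0,1,-0.66],0],[[0,1,-0.66],0]]}}

```text
clock: 21.0
tool_pos: [496.3, 87.9, 162.7]
eef_rot: [-2.678, 1.568, -3.085]
force: [0.1, 0.5, -1.5]
opening: 61.8
```

>>> {"api": "step_arm", "payload": {"rows": [[[0,1,-0.66],0],[[0,1,-0.66],0],[[0,1,-0.66],0],[[0,1,-0.66],0],[[0,0.9,-0.6],0],[[0,0.7,-0.5],0],[[0,0.4,-0.3],0],[[0,0,0],0],[[0,0,0],0]]}}

```text
clock: 21.75
tool_pos: [463.8, 263.9, 163.3]
eef_rot: [-2.021, 1.569, -2.426]
force: [0.2, -0.7, -0.5]
opening: 61.7
```

```bash
python3 -c "
from h import *
go(468.2,265.8,128)
im=arm.get_image('scene');p=arm.state()['tool_pos']
print('med',rim(im,(469,263),107),'held',rim(im,p,p[2]+25,zt=5))"
```

```text
clk 21.8 pos [463.8 263.9 163.3] yax 1.165 tilt -1.000 F [ 0.2 -0.7 -0.5] op 61.7 j6 -0.75 
 shift total (units of 25mm): [1.41 0.14 0.13]
med (array([468.9, 262.4,  31. ]), 23, np.float64(106.9)) held (array([462.6, 259.3,  31.1]), 21, np.float64(189.1))
```

>>> {"api": "step_arm", "payload": {"rows": [[[0,0.16,0.15],0],[[0.5,0,0],0],[[0.3,0,0],0],[[0.2,0,0],0],[[0.1,0,0],0],[[0,0,0],0],[[0,0,0],0]]}}

```text
clock: 22.38
tool_pos: [469.4, 266.3, 136.6]
eef_rot: [-2.317, 1.57, -2.724]
force: [-0.1, -0.0, -0.7]
opening: 61.8
```

```bash
python3 -c "
from h import *
go(468.2,265.8,128)
im=arm.get_image('scene');p=arm.state()['tool_pos']
print('held',rim(im,p,p[2]+25,zt=5))"
```

```text
clk 22.4 pos [469.4 266.3 136.6] yax 1.164 tilt -1.000 F [-0.1 -0.  -0.7] op 61.8 j6 -0.75 
 shift total (units of 25mm): [ 0.34 -0.04 -0.04]
held (array([468.6, 262.8,  31. ]), 21, np.float64(162.1))
```

Aligned: the held rim is at (468.6,262.8) and the stack at (468.9,262.4). Lowering.

>>> {"api": "step_arm", "payload": {"rows": [[[0.1,0,0],0],[[0.1,0,0],0],[[0.08,0,0],0],[[0.08,0,0],0],[[0,0,0],0],[[0,0,0],0]]}}

```text
clock: 22.93
tool_pos: [469.6, 266.5, 127.9]
eef_rot: [1.047, 1.571, 0.64]
force: [-0.0, -0.0, -1.3]
opening: 61.8
```

>>> {"api": "step_arm", "payload": {"rows": [[[0.06,0,0],0],[[0,0,0],0]]}}

```text
clock: 23.1
tool_pos: [469.8, 266.6, 127.9]
eef_rot: [0.437, 1.57, 0.03]
force: [-2.9, -0.8, 5.5]
opening: 61.7
```

>>> {"api": "step_arm", "payload": {"rows": [[[0,0,0],0],[[0,0,0],0],[[0,0,0],0],[[0,0,0],0],[[0,0,0],0],[[0,0,0],0],[[-0.7,0,0],0],[[-1,0,0],0],[[-1,0,0],0],[[0,0,0],0]], "gripper": 1}}

```text
clock: 23.93
tool_pos: [472.3, 267.7, 199.9]
eef_rot: [0.831, 1.561, 0.424]
force: [1.1, 0.2, 1.3]
opening: 94.8
```

```bash
python3 -c "
from h import *
im=arm.get_image('scene');cv2.imwrite('pics/s6.png',cv2.resize(im['frame'][80:190,140:260],None,fx=5,fy=5))
print('coarse',rim(im,(468,262),155),'lid',rim(im,(577,97),10))
P,u,v=cloud(im);m=(np.hypot(P[:,0]-577,P[:,1]-97)<25)&(P[:,2]>28);Q=P[m];print(Q.min(0),Q.max(0))
im=arm.get_image('top')
P,u,v=cloud(im);m=(np.hypot(P[:,0]-580,P[:,1]-100)<25)&(P[:,2]>28);Q=P[m];print(len(Q),Q.min(0),Q.max(0))
go(578.5,99,190)"
```

```text
coarse (array([469.8, 263.9,  31.1]), 24, np.float64(153.9)) lid (array([575.7,  95.8,  29.6]), 21, np.float64(12.1))
[566.81869226  86.33320615  28.49271956] [588.02440404 106.11329215  44.56829922]
57 [570.61275282  90.11642109  29.13482382] [589.19333003 109.73842998  45.4543455 ]
clk 24.0 pos [470.2 266.8 195.2] yax 1.164 tilt -1.000 F [ 0.1 -0.1 -0.3] op 94.9 j6 -0.75 
 shift total (units of 25mm): [ 0.21 -4.45  6.63]
```

View pics/s6.png

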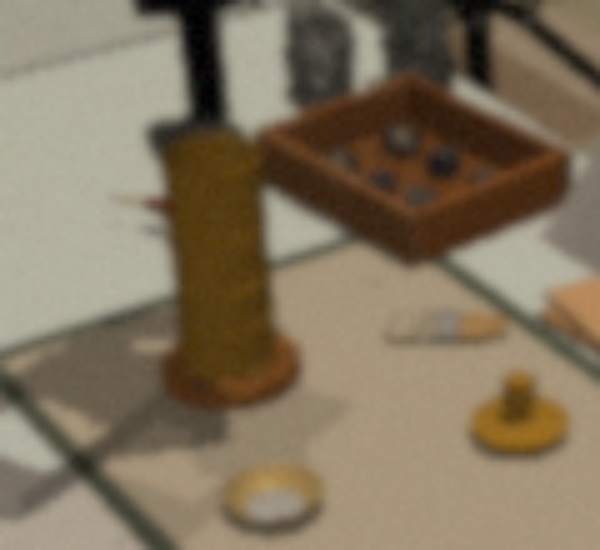

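The coarse sieve is seated, with its rim at about 154–155. Next is the lid.

>>> {"api": "step_arm", "payload": {"rows": [[[0,-0.6,0.9],0],[[0,-0.6,0.9],0],[[0,-0.6,0.9],0],[[0,-0.6,0.9],0],[[0,-0.6,0.9],0],[[0.4,-0.6,0.9],0],[[0.8,-0.6,0.9],0],[[1,-0.25,0.33],0],[[1,0,0],0],[[0,0,0],0]]}}

```text
clock: 24.87
tool_pos: [572.9, 97.4, 105.8]
eef_rot: [-2.659, 1.557, -3.068]
force: [-1.5, 0.2, -1.3]
opening: 95.2
```

```bash
python3 -c "
from h import *
go(578.8,98.5,20)"
```

```text
clk 24.9 pos [572.9  97.4 105.8] yax 1.162 tilt -1.000 F [-1.5  0.2 -1.3] op 95.2 j6 -1.09 
 shift total (units of 25mm): [3.43 0.16 0.24]
```

>>> {"api": "step_arm", "payload": {"rows": [[[0.8,0.06,0.12],0],[[0.8,0,0],0],[[0.6,0,0],0],[[0.4,0,0],0],[[0,0,0],0],[[0,0,0],0],[[0,0,0],0],[[0,0,0],0]], "gripper": 0.6}}

```text
clock: 25.53
tool_pos: [582.1, 99.1, 50.5]
eef_rot: [0.485, 1.568, 0.078]
force: [-0.2, -0.0, -0.4]
opening: 57.6
```

```bash
python3 -c "
from h import *
go(578.8,98.5,20)"
```

```text
clk 25.5 pos [582.1  99.1  50.5] yax 1.164 tilt -1.000 F [-0.2 -0.  -0.4] op 57.6 j6 -1.09 
 shift total (units of 25mm): [ 1.22 -0.08 -0.12]
```

>>> {"api": "step_arm", "payload": {"rows": [[[0.5,-0.05,-0.08],0],[[0.4,0,0],0],[[0.2,0,0],0],[[0.08,0,0],0],[[0,0,0],0],[[0,0,0],0],[[0,0,0],0]]}}

```text
clock: 26.12
tool_pos: [579.1, 98.5, 19.7]
eef_rot: [0.46, 1.57, 0.053]
force: [0.2, -0.3, -0.1]
opening: 57.1
```

```bash
python3 -c "
from h import *
go(578.8,98.5,20)
im=arm.get_image('scene');cv2.imwrite('pics/s7.png',cv2.resize(im['frame'][80:190,180:300],None,fx=5,fy=5))"
```

```text
clk 26.1 pos [579.1  98.5  19.7] yax 1.164 tilt -1.000 F [ 0.2 -0.3 -0.1] op 57.1 j6 -1.09 
 shift total (units of 25mm): [-0.01 -0.01 -0.01]
```

View pics/s7.png

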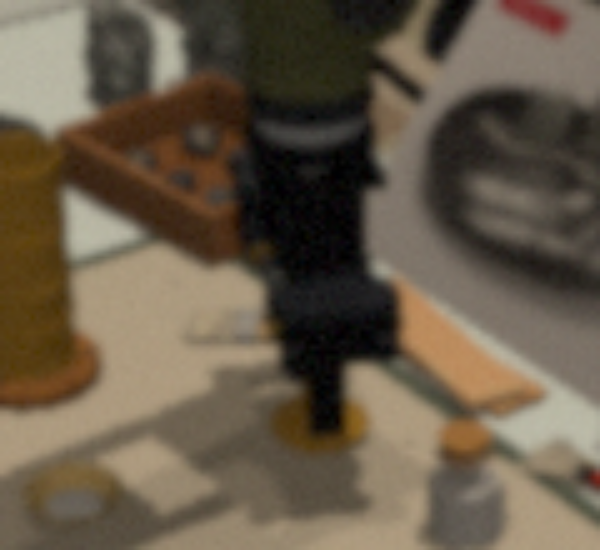

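The gripper is over the knob at about (320,420) in the crop and centred on the lid. Closing.

>>> {"api": "step_arm", "payload": {"rows": [[[0,0,0],0],[[0,0,0],0],[[0,0,0],0],[[0,0,0],0],[[0,0,0],0],[[0,0,0],0],[[0,0,0],0],[[0,0,0],0]], "gripper": 0, "squeeze": 25}}

```text
clock: 26.83
tool_pos: [578.8, 98.6, 19.4]
eef_rot: [0.632, 1.571, 0.225]
force: [-1.0, 0.2, 1.0]
opening: 19.4
```

>>> {"api": "step_arm", "payload": {"rows": [[[-0.4,0,0],0],[[-1,0,0],0],[[-1,0,0],0],[[-1,0,0],0],[[-1,0,0],0],[[-1,0,0],0],[[-1,0,0],0],[[-0.8,0,0],0],[[0,0,0],0],[[0,0,0],0]]}}

```text
clock: 27.67
tool_pos: [579.5, 98.6, 201.0]
eef_rot: [0.468, 1.568, 0.061]
force: [1.1, 0.4, -1.6]
opening: 19.3
```

```bash
python3 -c "
from h import *
go(469.6,266.5,200)
im=arm.get_image('scene');cv2.imwrite('pics/s8.png',cv2.resize(im['frame'][60:190,150:300],None,fx=4,fy=4))
p=arm.state()['tool_pos'];
for dz in (-6,-9,-12,-15): print('held',dz,rim(im,p,p[2]+dz,zt=1.6))"
```

```text
clk 27.7 pos [579.5  98.6 201. ] yax 1.164 tilt -1.000 F [ 1.1  0.4 -1.6] op 19.3 j6 -1.09 
 shift total (units of 25mm): [ 0.03  4.43 -6.69]
held -6 (array([577.2,  96.9,  30.2]), 20, np.float64(193.3))
held -9 (array([577.3,  97.2,  29.7]), 11, np.float64(190.7))
held -12 None
held -15 None
```

View pics/s8.png

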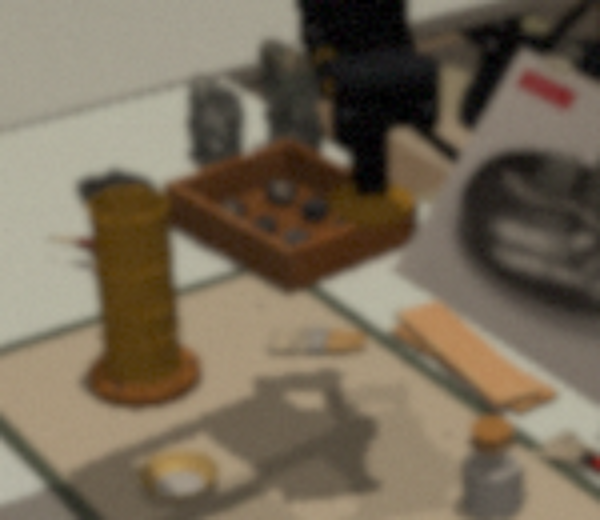

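The lid is held level at (375,205) in the crop. Moving it over the stack.

>>> {"api": "step_arm", "payload": {"rows": [[[0,0.6,-0.9],0],[[0,0.6,-0.9],0],[[0,0.6,-0.9],0],[[0,0.6,-0.9],0],[[0,0.6,-0.9],0],[[0,0.6,-0.9],0],[[0,0.5,-0.8],0],[[0,0.3,-0.45],0],[[0,0,0],0],[[0,0,0],0]]}}

```text
clock: 28.55
tool_pos: [468.9, 265.1, 197.9]
eef_rot: [-2.031, 1.568, -2.437]
force: [-0.1, -1.0, -0.5]
opening: 19.3
```

```bash
python3 -c "
from h import *
go(469.6,266.5,167.5)
im=arm.get_image('scene')
p=arm.state()['tool_pos'];
for dz in (-6,-9): print('held',dz,rim(im,p,p[2]+dz,zt=2))
print('coarse',rim(im,(469,263),154))
"
```

```text
clk 28.6 pos [468.9 265.1 197.9] yax 1.165 tilt -1.000 F [-0.1 -1.  -0.5] op 19.3 j6 -0.75 
 shift total (units of 25mm): [1.22 0.06 0.01]
held -6 (array([469.8, 261.3,  28.7]), 20, np.float64(191.9))
held -9 (array([469.5, 260.4,  29.5]), 21, np.float64(190.1))
coarse (array([470.1, 264. ,  31.1]), 24, np.float64(153.3))
```

>>> {"api": "step_arm", "payload": {"rows": [[[0,0.08,0],0],[[0.4,0,0],0],[[0.3,0,0],0],[[0.2,0,0],0],[[0,0,0],0],[[0,0,0],0],[[0,0,0],0]]}}

```text
clock: 29.18
tool_pos: [470.5, 267.1, 176.9]
eef_rot: [1.105, 1.571, 0.698]
force: [0.1, 0.2, -0.3]
opening: 19.3
```

```bash
python3 -c "
from h import *
go(469.6,266.5,167.5)
im=arm.get_image('scene')
cv2.imwrite('pics/s9.png',cv2.resize(im['frame'][80:170,140:260],None,fx=5,fy=5))
p=arm.state()['tool_pos'];
for dz in (-6,-9): print('held',dz,rim(im,p,p[2]+dz,zt=2))
"
```

```text
clk 29.2 pos [470.5 267.1 176.9] yax 1.164 tilt -1.000 F [ 0.1  0.2 -0.3] op 19.3 j6 -0.75 
 shift total (units of 25mm): [ 0.38 -0.04 -0.02]
held -6 (array([469.9, 263.6,  28.3]), 20, np.float64(170.6))
held -9 (array([471.7, 262.8,  30. ]), 20, np.float64(169.3))
```

View pics/s9.png

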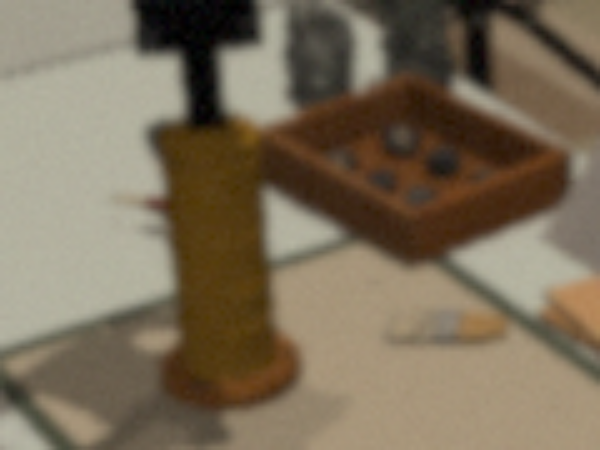

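The lid is centred above the stack at (210,130) in the crop. Lowering.

>>> {"api": "step_arm", "payload": {"rows": [[[0.1,-0.02,0],0],[[0.1,0,0],0],[[0.1,0,0],0],[[0.06,0,0],0],[[0,0,0],0],[[0,0,0],0]]}}

```text
clock: 29.73
tool_pos: [470.1, 266.7, 167.8]
eef_rot: [-2.208, 1.571, -2.615]
force: [-0.1, -0.6, -1.4]
opening: 19.5
```

>>> {"api": "step_arm", "payload": {"rows": [[[0.06,0,0],0],[[0,0,0],0]]}}

```text
clock: 29.9
tool_pos: [470.7, 266.9, 167.4]
eef_rot: [0.733, 1.569, 0.326]
force: [-0.1, -0.1, 2.8]
opening: 19.5
```

>>> {"api": "step_arm", "payload": {"rows": [[[0,0,0],0],[[0,0,0],0],[[0,0,0],0],[[0,0,0],0],[[0,0,0],0],[[0,0,0],0],[[-0.6,0,0],0],[[-1,0,0],0],[[-1,0,0],0],[[-1,0,0],0]], "gripper": 0.6}}

```text
clock: 30.73
tool_pos: [469.9, 266.6, 257.0]
eef_rot: [-2.304, 1.57, -2.711]
force: [-0.4, 0.8, -0.6]
opening: 57.0
```

>>> {"api": "step_arm", "payload": {"rows": [[[0,-1,0.5],0],[[0,-1,0.5],0],[[0,-1,0.5],0],[[0,-1,0.5],0],[[0,-1,0.5],0],[[0,-1,0.5],0],[[0,-1,0.5],0],[[0,-1,0.5],0],[[0,-1,0.5],0],[[0,0,0],0]]}}

```text
clock: 31.57
tool_pos: [484.6, 12.0, 256.4]
eef_rot: [-1.076, 1.569, -1.487]
force: [-0.5, 0.3, 0.2]
opening: 56.8
```

```bash
python3 -c "
from h import *
im=arm.get_image('scene');cv2.imwrite('pics/s10.png',cv2.resize(im['frame'][80:180,140:260],None,fx=5,fy=5))
P,u,v=cloud(im)
for z in (45,72,107,154):print(z,rim(im,(469,263),z,zt=3))
m=(np.hypot(P[:,0]-469,P[:,1]-263)<25)&(P[:,2]>176);Q=P[m];print(np.percentile(Q,[1,99],axis=0).round(1))
im2=arm.get_image('top');cv2.imwrite('pics/t10.png',im2['frame'])
P,u,v=cloud(im2);d=np.hypot(P[:,0]-470,P[:,1]-266)
m=(d<45)&(P[:,2]>140);Q=P[m];print(len(Q),np.percentile(Q,[1,99],axis=0).round(1))
m=(d>18)&(d<29)&(P[:,2]>140);Q=P[m];A=np.c_[Q[:,:2]-[470,266],np.ones(len(Q))];print('plane',np.linalg.lstsq(A,Q[:,2],rcond=None)[0])
for q in ('brass_dish','powder_jar','rock_brown','glass_dish','hake_brush'):
  for d in arm.silhouettes(q,im2)[:2]:
    Pq,_,_=cloud(im2,d['mask']);hi=np.percentile(Pq[:,2],97);T=Pq[Pq[:,2]>hi-5];print(q,round(d['p'],2),((T.max(0)+T.min(0))/2).round(1)[:2])
"
```

```text
45 (array([465.7, 258.7,  29.1]), 10, np.float64(45.2))
72 (array([467.2, 261.8,  29.9]), 11, np.float64(72.4))
107 (array([467.6, 260.2,  29.8]), 11, np.float64(107.5))
154 (array([470.2, 263.2,  30.7]), 12, np.float64(154.4))
[[461.2 251.  176.8]
 [479.7 271.9 192.1]]
733 [[440.8 236.4 141.2]
 [500.4 296.2 191.7]]
plane [1.16043613e-02 1.43238691e-02 1.60703286e+02]
brass_dish 0.71 [418.6 117.1]
rock_brown 0.58 [ 435.2 -194.3]
glass_dish 0.89 [ 610.5 -339.7]
hake_brush 0.6 [567.1 166.4]
```

View pics/s10.png

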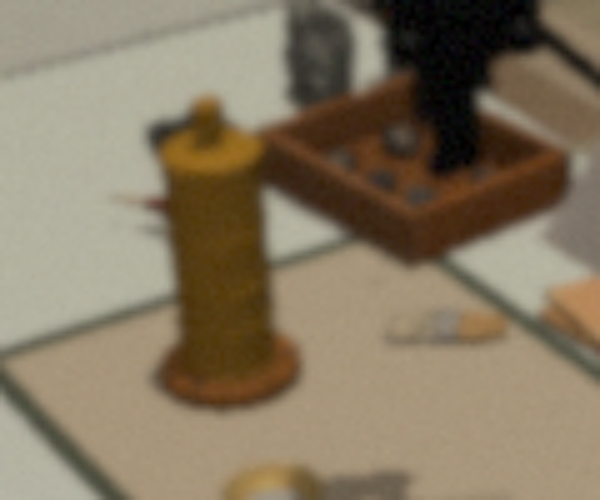

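View pics/t10.png

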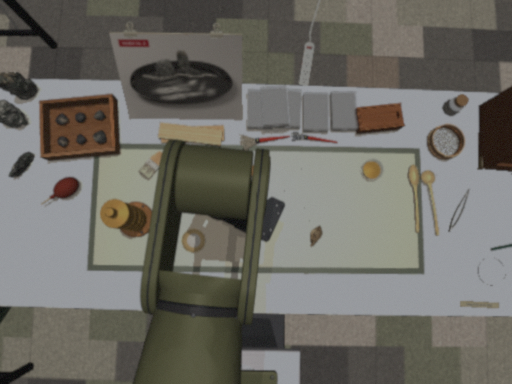

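The stack shows complete and upright: the lid's shoulder is level, the knob's top is at z≈190–192 (190 expected), and the dishes, rock and brush are in place. Handing in.

```bash
python3 -c "
from h import *
print(arm.sign_off())"
```

```text
the job is handed in; nothing more can be done
None
```

The sieve stack is together on the pan in the order asked: fine, medium, coarse, then the lid. I handed it in at about 32 s of the 88 s allowed.

- **Seating:** After each sieve was released, its rim measured 72, 107 and 154 mm in the scene camera, against 73, 108 and 155 mm expected. That camera reads about 1 mm low. The top of the lid's knob measures about 192 mm, against 190 mm expected.
- **Level:** A plane fitted to the lid from the top camera tilts by about 1°, which is within the noise. The stack looks straight in the picture.
- **Forces:** The highest force reading I saw was under 10 N.
- **Bystanders:** The brass dish, glass dish and rock measured where they were at the start, to within about 4 mm.
- **Checks that failed or disagreed:**
  - The arm partly hid the brush from the top camera, so its measured position there was wrong. It looks in place in the scene picture.
  - The arm hid the powder jar from the top camera in the last check. It was never approached closely, and it was standing in place in the picture taken as I gripped the lid.
  - The two cameras disagreed by about 4 mm throughout. I handled that by averaging them and by comparing the held piece with the stack in the same picture.

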